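# Close the shoe-care box by tucking its flap under the lip

## Robot

A 6-joint arm with a two-finger parallel gripper is mounted at the origin on the work surface. World frame = base frame: x ahead of the robot, y to its left, z up, the work surface at z = 0. Lengths are in m, angles in rad, forces in N, time in s.
With the tool pointing down it reaches from about 0.35 to 0.775 m from the base axis. Payload 5.5 kg.
Tool frame: the origin (TCP) lies on the centre line of the jaws, within the pads' length; the fingertips stand 11 mm ahead of it and the grasp point (between the pads) lies 8 mm behind it; z points along the fingers, y is the line along which they close (so a half turn about z gives the same grasp; the last joint's range is limited). The gripper opens to 85 mm and grips with 20 to 120 N. Pads are 22 mm wide; open, the fingers measure 114 mm over their backs; the gripper's body (76 mm by 85 mm) begins 54 mm behind the grasp point. The pads swing forward as they close: fully open they stand 13 mm farther back than shut.
Start: joints at [-1.308, 0.313, 0.046, 1.304, 0, 1.431], TCP at [0.225, -0.529, 0.242] pointing down, gripper open.
Joint ranges: [-2.76, 2.76], [-0.86, 1.69], [-1.03, 1.26], [-2.2, 2.34], [-1.47, 1.5], [-3.14, 3.14]. Speed limits (rad/s): [2.57, 2.57, 3.14, 3.14, 3.14, 3.14].

## Interface

Orientations are given as [roll, pitch, yaw] about the fixed x, y, z axes, in that order (R = Rz(yaw) Ry(pitch) Rx(roll)).
In Python, from station import * gives the robot as it stands.
- The arm moves only by the tool send_rows, never from a script. Its argument "targets" is one flat list of numbers, 4 for each row, row after row: the shift along the tool's x, y, z in cm, then the turn about the tool's z in rad. A call has 1 to 8 rows; each row shifts and turns the commanded pose from where the row before left it, along the tool's axes as they then stand; what a row does not reach is not made up. A row lasts 1/10 s, in which the tool goes at most 50 mm and 8.59 degrees, less where a joint would pass 70% of its speed; a pose out of reach is approached as far as the arm can. A call with a gripper value outside its range is refused whole. "claw" is the opening, from 0 (shut) to 1 (fully open), set as the call begins (left out, the last holds). The fingers move at their own pace and stop on an object; the grip force is fixed at half the most. Time passes only in rows, so rows that do not move let the fingers close. It gives the time, the measured TCP pose, the force, the opening and the grip force at its end, in the units of the state.
- state(): the state, without advancing time (a new reading comes with each control period).
- camera(name): name is "scene" or "top" or "wrist"; returns the picture (400x640x3 uint8, red, green, blue); there is no depth.
- camera_params(name): a dict with "K" (3x3 intrinsics, pixels), "dist_coeffs" ([k1, k2, p1, p2, k3] as OpenCV has them; the pictures are not rectified), "rvec" (rotation vector, rad) and "tvec" (3), from world to camera coordinates, as OpenCV has them; the wrist camera has in their place "mount" (4x4, takes a point from camera to tool coordinates, whose origin is the TCP and whose axes are the flange's). Camera axes: x right, y down, z forward; pixel columns grow to the right and rows downward; lengths in m; the calibration is good to about 2 mm. A picture is of the moment at which its call begins: read the wrist's pose just before it. camera_params takes no time and is no camera call.
- job_done(): hands the job in; it is judged then, once.
The state is a dict: "time_s": time; "joint_pos": joint angles; "dq": joint speeds; "effort": joint torques, N m; "ee_pos": TCP position; "tcp_rot": TCP orientation; "ft_force": force on the tool from outside, world axes, zero at the start; "ft_torque": the same for the moment, N m; "opening": finger opening in m; "finger_force": force on a finger pad.
Only numpy, scipy, OpenCV 4.12 (cv2) and the standard library are available. Lean on these libraries where they do the work, as an engineer would, in place of code of your own. Each camera call takes 0.05 s, during which the arm holds its last target. There are 200 camera calls.

## Task

Shut the wooden shoe-care box with your fingertips: push its standing plywood flap over until it lies flat on the box, then, keeping it pressed down, push it by its ridge towards the steel lip until its free edge is tucked fully home beneath the lip and it stays shut by itself. Be gentle, do not pinch or lift anything, keep the box on the board about where it is, leave the other things alone and finish with the hand clear.

Things in the scene. Friction and masses are not known exactly. Their poses are not given: they have to be found in the camera images.
- care_box: Open dark wooden box standing loose on the board, 170 (x) by 130 (y) by 56 mm high, about 1.6 kg with its contents. Origin: centre of its underside; z up. The flap's hinge is near its -x end (towards the robot), the steel lip on its +x end wall. The lip is a steel plate 80 mm wide (y), 4 mm thick, spanning x = +62 to +85 mm, its underside 68 mm above the board, with a flared mouth that rises to 76 mm at x = +56 mm; nothing stands on the end wall beside the lip.
- flap (a joint): Angle of the plywood flap, rad: 0 = lying flat on the box, 1.57 = standing upright, 1.9 = stop, leaning away from the lip. It starts part open. A stiff, weakly sprung hinge (under 0.15 N m): left alone near flat and untucked it springs up again to about a third open (0.5 rad). Pressed on when flat it gives a few mm before it is hard.
- tuck (a joint): Slide of the flap and its hinge pin along the box's +x in slotted ears, m: 0 = back, 0.024 = stop, fully home with the flap's edge 12 mm beyond the lip's x = +62 mm edge. It starts at 0 to 2 mm; it stays where it is left and takes about 2 to 3 N to slide. While it is near 0 the flat flap's edge lies 10 to 12 mm short of the lip's edge; if it is slid forward before the flap is down, the flap lands on top of the lip instead.
- flap_hinge (a point): Centre of the hinge pin, at x = -70 mm + joint tuck, y = 0, z = 62.5 mm of the box; the pin lies along the box's y. Axes are those of the box.
- flap_edge (a point): Centre of the flap's free edge, 120 mm from the hinge pin, half-way through the flap's 4 mm thickness. The flap is 124 mm wide (100 mm wide within 36 mm of the pin) and its top face lies 64.5 mm above the board when flat. Its x axis points from hinge to edge, z out of the outer (upper) face.
- flap_ridge (a point): Foot of the finger ridge on the flap's outer face (upper when flat; facing the robot when upright), middle of the side towards the hinge, 88 mm from the pin. The ridge is a plywood bar 80 mm long (y), 6 mm thick, 8 mm high above the face. Pushing it towards the free edge slides the flap.
- lip_mouth (a point): Middle of the lip's lower front edge, under which the flap's edge goes: x = +62, y = 0, z = 68 mm of the box. The flat flap passes with 3.5 mm to spare.
- tin_large: Bystander: flat round aluminium tin, 83 mm across, 26 mm high, beside the box. Origin at its underside.
- tin_small: Bystander: flat round aluminium tin, 69 mm across, 22 mm high, on the box's other side. Origin at its underside.
- shoe_tree: Bystander: white plastic shoe tree lying along its x, 240 by 62 by 50 mm. Origin at its underside.
- shoe_brush: Bystander: wooden shoe brush, bristles down, 165 by 50 by 44 mm. Origin at its underside.
- pot: Bystander: brown ceramic pot with a closed lid, 124 mm across, 126 mm high. Origin at its underside.
- dauber: Bystander: blue dauber lying on its bristles, 140 mm long, 44 mm wide, 32 mm high. Origin at board level under its middle.
Things that resemble listed ones, but are neither listed nor needed, are in the scene too. Of the things shaped like the care_box, the wooden one is meant.

How it is judged:
By the outcome, as a careful person would: the job done as asked, in the order asked, and still so for the second after the job is handed in, with the robot touching nothing.
It also fails if it takes over 42 s, if anything falls off the work surface, if the arm or the gripper's body presses on something with over 40 N, if the wrist force passes 120 N, or if a joint passes its speed limit or range.

## Working session

There is one attempt and no reset: what is moved stays moved. The work goes in short steps, Python scripts to look and compute and a tool call to move; the robot and the scene stay as the last step left them, time stands still between calls to the robot, and variables do not carry over. Pictures are saved under pics/ and viewed, at most 12 in all, crops included, and the job is handed in when it is done.

Besides the shell and the picture viewer there is one more tool, called after "Request:" as name(argument=value, ...) on one line, values as JSON. send_rows: Moves the arm, as the interface text tells. Its arguments: {"type":"object","properties":{"targets":{"type":"array","items":{"type":"number"}},"claw":{"type":"number"}},"required":["targets"]}

```bash
mkdir -p pics; ls; python3 - <<'E'
from station import *
import cv2,json
for n in("scene","top"):
    cv2.imwrite(f"pics/{n}0.png",camera(n)[:,:,::-1]); print(n,camera_params(n))
print(camera_params("wrist")); print(state())
E
```

```text
pics
scene {'K': array([[408.6955874 ,   0.        , 315.08135637],
       [  0.        , 408.6955874 , 194.89891226],
       [  0.        ,   0.        ,   1.        ]]), 'dist_coeffs': array([0.00377913, 0.        , 0.        , 0.        , 0.        ]), 'rvec': array([ 2.07926309,  1.03526283, -0.45830972]), 'tvec': array([-0.31390369, -0.20686814,  1.8284707 ])}
top {'K': array([[512.0747714 ,   0.        , 316.64679911],
       [  0.        , 512.0747714 , 196.23174503],
       [  0.        ,   0.        ,   1.        ]]), 'dist_coeffs': array([-0.0519997,  0.       ,  0.       ,  0.       ,  0.       ]), 'rvec': array([ 2.14789993, -2.11717856,  0.17918309]), 'tvec': array([0.02116834, 0.52675395, 1.5840726 ])}
{'K': array([[348.73479486,   0.        , 313.69664533],
       [  0.        , 348.73479486, 191.66898871],
       [  0.        ,   0.        ,   1.        ]]), 'dist_coeffs': array([-0.03009227,  0.        ,  0.        ,  0.        ,  0.        ]), 'mount': array([[-1.09192688e-03, -9.58963750e-01, -2.83526603e-01,
         7.14633962e-02],
       [ 9.99999360e-01, -1.13
[... 204 characters left out ...]
    1.00000000e+00]])}
{'time_s': 0.1, 'joint_pos': array([-1.30761740e+00,  3.13944765e-01,  4.50845123e-02,  1.30359493e+00,
       -1.83941436e-06,  1.43118032e+00]), 'dq': array([ 0.00015347, -0.00166153,  0.00222062,  0.00178362,  0.00055838,
        0.00012723]), 'effort': array([ 3.55008153e-03, -4.81727529e+01,  2.99243617e+01,  1.27638076e-02,
       -5.80557025e-05,  5.38909333e-06]), 'ee_pos': array([ 0.22526179, -0.52856185,  0.24148365]), 'tcp_rot': array([-3.13994968e+00, -2.29029348e-04,  4.02794755e-01]), 'ft_force': array([ 0.00088377, -0.27392985, -0.784417  ]), 'ft_torque': array([-0.01570321,  0.00206475, -0.00814163]), 'finger_force': 0.0, 'opening': 0.08532775678618235}
```

View pics/scene0.png

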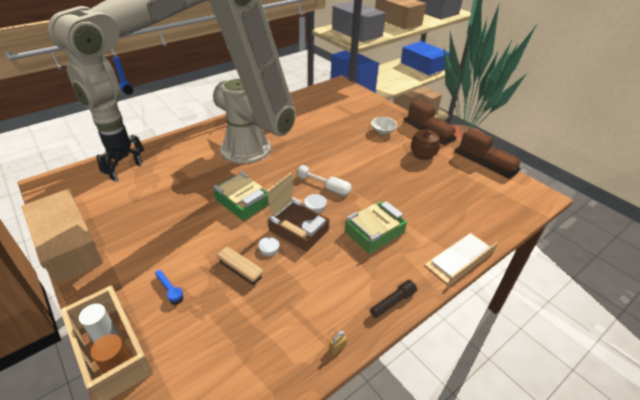

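View pics/top0.png

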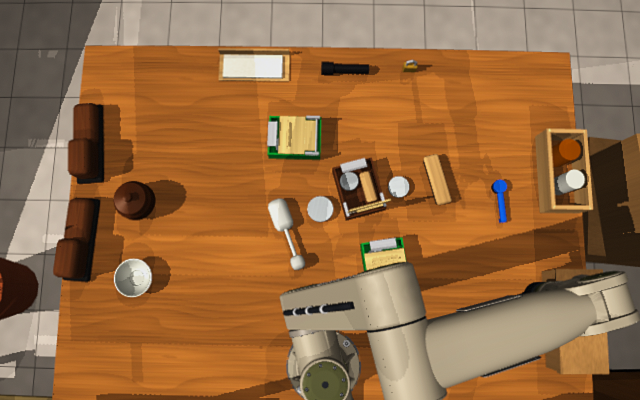

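The scene view shows the dark wooden box at about (298,222) with its flap standing. In the top view the box is at (360,188), with the lip at (353,164), the flap edge-on at (367,208), and the tins at (320,209) and (399,187). Green look-alike boxes stand ahead of and behind it.

```bash
cat > h.py <<'E'
import numpy as np,cv2
from station import *
def ray(n,uv,z):
    p=camera_params(n);u=cv2.undistortPoints(np.array([[uv]],float),p["K"],p["dist_coeffs"])[0,0]
    if n=="wrist":
        s=state();from scipy.spatial.transform import Rotation as Q
        T=np.eye(4);T[:3,:3]=Q.from_euler("xyz",s["tcp_rot"]).as_matrix();T[:3,3]=s["ee_pos"];T=T@p["mount"]
        o=T[:3,3];d=T[:3,:3]@[u[0],u[1],1]
    else:
        R=cv2.Rodrigues(p["rvec"])[0];o=-R.T@p["tvec"];d=R.T@[u[0],u[1],1]
    return o+d*(z-o[2])/d[2]
E
python3 - <<'E'
import cv2
a=cv2.imread("pics/top0.png")[140:240,290:420];b=cv2.imread("pics/scene0.png")[165:255,240:350]
a=cv2.resize(a,None,fx=5,fy=5,interpolation=2);b=cv2.resize(b,None,fx=5,fy=5,interpolation=2)
cv2.imwrite("pics/ca.png",a);cv2.imwrite("pics/cb.png",b)
E
```

```text
(no output)
```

View pics/ca.png

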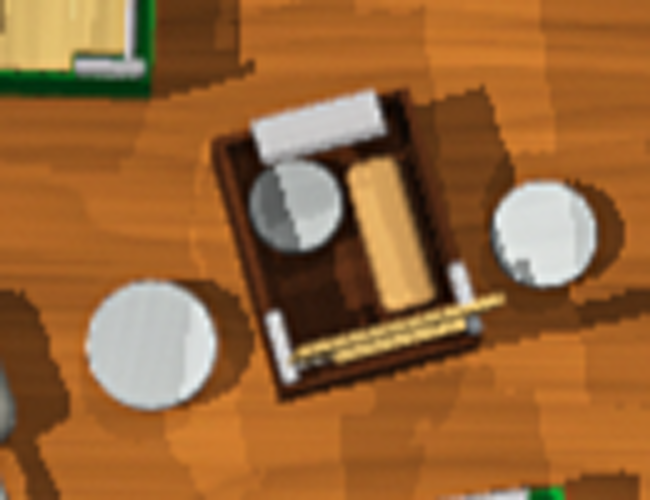

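View pics/cb.png

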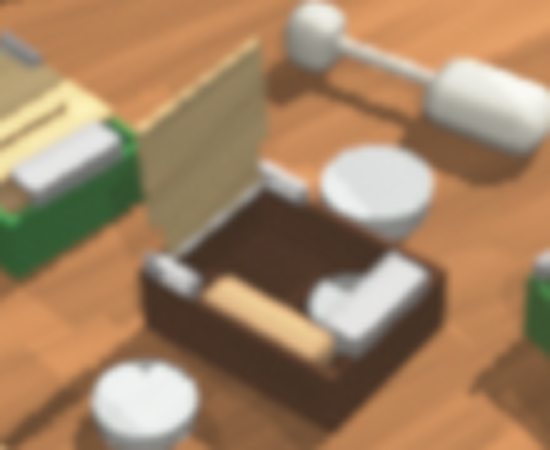

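The crops show the box rim corners at crop pixels (213,140), (405,92), (480,345) and (285,400). The lip is at (250,125)–(388,133). The flap's edge runs from (292,355) to (503,298), so it stands nearly upright.

```bash
python3 - <<'E'
from h import *
t=lambda u,v,z:ray("top",(290+(u-2)/5,140+(v-2)/5),z)
C=np.array([t(*p,.056) for p in[(213,140),(405,92),(480,345),(285,400)]]);print(C.round(3))
L=np.array([t(*p,.072) for p in[(250,125),(378,90),(388,133),(262,163)]]);print(L.round(3))
print("c",C.mean(0),L.mean(0), [np.degrees(np.arctan2(*(v[1::-1]))) for v in (C[0]-C[3],C[1]-C[2])],[np.degrees(np.arctan2(-(v[0]),v[1]))  for v in (C[0]-C[1],C[3]-C[2],L[0]-L[1])])
for z in(.17,.18):print(z,t(292,358,z),t(503,298,z))
s=lambda u,v,z:ray("scene",(240+(u-2)/5,165+(v-2)/5),z)
for z in(.17,.18):print(z,s(140,135,z),s(260,40,z))
print("tins",t(152,345,.026),t(545,234,.022),"tree",ray("top",(297,262),.03))
E
```

```text
[[ 0.618 -0.02   0.056]
 [ 0.651 -0.142  0.056]
 [ 0.488 -0.189  0.056]
 [ 0.452 -0.066  0.056]]
[[ 0.624 -0.042  0.072]
 [ 0.648 -0.123  0.072]
 [ 0.62  -0.13   0.072]
 [ 0.6   -0.05   0.072]]
c [ 0.55211588 -0.10421163  0.056     ] [ 0.62307685 -0.08639262  0.072     ] [np.float64(15.684031672437573), np.float64(15.983080964915853)] [np.float64(15.192261386007162), np.float64(16.60356949839741), np.float64(16.478534740477148)]
0.17 [ 0.46201565 -0.06369284  0.17      ] [ 0.49928264 -0.18735586  0.17      ]
0.18 [ 0.46060041 -0.06309597  0.18      ] [ 0.49761561 -0.18592348  0.18      ]
0.17 [ 0.48916588 -0.17847689  0.17      ] [ 0.45192538 -0.05646803  0.17      ]
0.18 [ 0.49956485 -0.18435098  0.18      ] [ 0.4627537 -0.0637488  0.18     ]
tins [0.48952289 0.01747866 0.026     ] [ 0.56638832 -0.23624694  0.022     ] tree [0.31828477 0.08752324 0.03      ]
```

Request:
send_rows(targets=[0, 0, 0, 0.125, 3, -3.2, 0, 0, 3, -3.2, 0, 0, 3, -3.2, 0, 0, 3, -3.2, 0, 0, 3, -3.2, 0, 0, 3, -3.2, 0, 0, 3, -3.2, 0, 0], claw=0)

```text
time_s: 0.9
ee_pos: [0.3662, -0.2542, 0.2421]
tcp_rot: [-3.141, 0.0, 0.277]
ft_force: [0.7, -1.0, -0.2]
opening: -0.0
finger_force: 0.0
```

Request:
send_rows(targets=[3, -3.2, 0, 0, 3, -3.2, 0, 0, 3, -3.2, 0, 0, 0, 0, 0, 0, 0, 0, 0, 0])

```text
time_s: 1.4
ee_pos: [0.4263, -0.1379, 0.242]
tcp_rot: [-3.142, 0.001, 0.281]
ft_force: [-0.1, -0.3, 0.2]
opening: 0.0002
finger_force: 0.0
```

```bash
cat >> h.py <<'E'
B=np.array([.552,-.104]);a=.278
def box(p):
    d=np.array(p[:2])-B;return np.array([d@[np.cos(a),np.sin(a)],d@[-np.sin(a),np.cos(a)],p[2]])
E
python3 - <<'E'
from h import *
s=state();print(s["time_s"],s["ee_pos"],s["tcp_rot"],s["ft_force"],box(s["ee_pos"]),s["opening"])
cv2.imwrite("pics/w1.png",camera("wrist")[:,:,::-1])
E
```

```text
1.4 [ 0.42626211 -0.13787372  0.24201126] [-3.14152273e+00  6.82835348e-04  2.80926254e-01] [-0.08349162 -0.29047063  0.15474171] [-0.1302064   0.00193344  0.24201126] 0.0001938151752409756
```

View pics/w1.png

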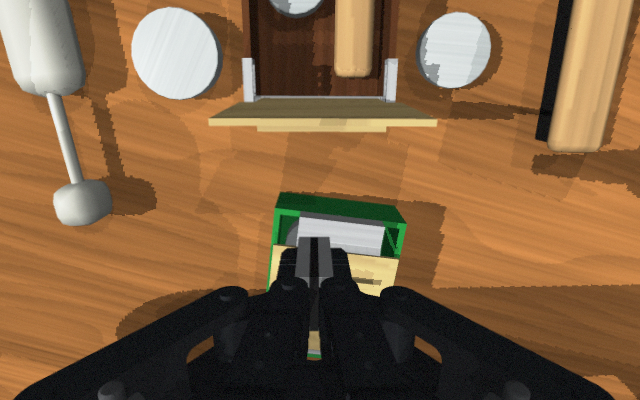

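The wrist view shows the flap's top edge from (209,123) to (437,123), aligned with the tool. Its ridge lies in front, at about (322,128).

```bash
python3 - <<'E'
from h import *
for p in [(209,123),(437,123),(209,119),(437,119)]:
  print(box(ray("wrist",p,.1825)))
print("ridge foot line",box(ray("wrist",(322,131),.155)), "tip",box(ray("wrist",(314,238),.231)))
print("box ears",box(ray("wrist",(249,102),.062)),box(ray("wrist",(391,102),.062)))
E
```

```text
[-0.07688715  0.05724185  0.1825    ]
[-0.07687626 -0.06634902  0.1825    ]
[-0.07475362  0.05706677  0.1825    ]
[-0.07474018 -0.06614331  0.1825    ]
ridge foot line [-0.08449421 -0.00464496  0.155     ] tip [-0.12277897  0.00041525  0.231     ]
box ears [-0.07021223  0.05665212  0.062     ] [-0.07020459 -0.06665229  0.062     ]
```

Request:
send_rows(targets=[0, 0.6, 1.5, 0, 0, 0, 2, 0, 0, 0, 2, 0, 1.5, 0, 0.4, 0, 1.5, 0, 0, 0, 0.5, 0, 0, 0, 0.2, 0, 0, 0, 0, 0, 0, 0])

```text
time_s: 2.25
ee_pos: [0.4641, -0.1347, 0.1839]
tcp_rot: [3.141, -0.001, 0.278]
ft_force: [-0.0, 0.3, -0.1]
opening: -0.0004
finger_force: 0.0
```

Request:
send_rows(targets=[0.4, 0, 0, 0, 0.3, 0, 0, 0, 0.3, 0, 0.05, 0, 0.3, 0, 0.05, 0, 0.4, 0, 0.05, 0, 0.4, 0, 0.1, 0])

```text
time_s: 2.85
ee_pos: [0.4839, -0.1288, 0.1808]
tcp_rot: [3.141, -0.0, 0.278]
ft_force: [-0.7, -0.1, 1.2]
opening: -0.0003
finger_force: 0.0
```

```bash
python3 - <<'E'
from h import *
s=state();print(s["time_s"],s["ft_force"],box(s["ee_pos"]))
cv2.imwrite("pics/w2.png",camera("wrist")[:,:,::-1])
E
```

```text
2.85 [-0.71844551 -0.06049865  1.15081793] [-0.07231298 -0.00517518  0.18077875]
```

View pics/w2.png

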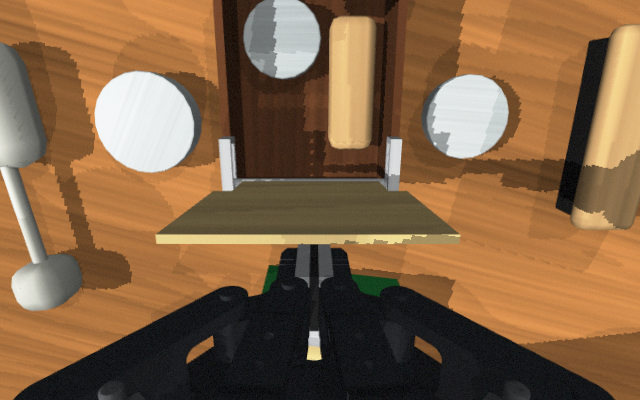

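The fingertip is touching the flap face behind its edge (edge at rows 235–243), and the force is under 1 N. I'll continue along the arc.

Request:
send_rows(targets=[0.5, 0, 0.08, 0, 0.6, 0, 0.12, 0, 0.6, 0, 0.14, 0, 0.6, 0, 0.16, 0, 0.6, 0, 0.2, 0, 0.6, 0, 0.25, 0, 0.6, 0, 0.28, 0])

```text
time_s: 3.6
ee_pos: [0.5235, -0.1175, 0.1682]
tcp_rot: [3.142, 0.0, 0.278]
ft_force: [0.0, 0.5, 0.4]
opening: -0.0004
finger_force: 0.1
```

Request:
send_rows(targets=[0.6, 0, 0.3, 0, 0.6, 0, 0.35, 0, 0.55, 0, 0.4, 0, 0.55, 0, 0.4, 0, 0.5, 0, 0.45, 0])

```text
time_s: 4.1
ee_pos: [0.5503, -0.1098, 0.1491]
tcp_rot: [3.142, 0.0, 0.278]
ft_force: [0.4, -0.3, -0.4]
opening: -0.0001
finger_force: 0.2
```

```bash
python3 - <<'E'
from h import *
s=state();print(s["time_s"],s["ft_force"],box(s["ee_pos"]))
cv2.imwrite("pics/w3.png",camera("wrist")[:,:,::-1])
E
```

```text
4.1 [ 0.41137458 -0.27311    -0.35401619] [-0.00320592 -0.00515765  0.14908019]
```

View pics/w3.png

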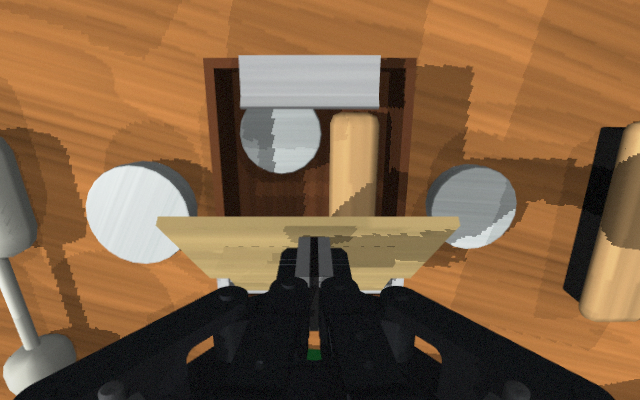

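The flap is now at about 0.8 rad with its edge at row 217. The steel lip is at rows 55–107, and the tip is on the face beyond the ridge.

Request:
send_rows(targets=[0.35, 0, 0.35, 0, 0.35, 0, 0.4, 0, 0.3, 0, 0.4, 0, 0.1, 0, 0.2, 0, 0, 0, -1, 0, 0, 0, -2, 0, 0, 0, -2, 0, 0, 0, 0, 0])

```text
time_s: 4.95
ee_pos: [0.562, -0.1076, 0.1896]
tcp_rot: [3.138, -0.004, 0.278]
ft_force: [0.3, -0.6, -0.7]
opening: -0.0002
finger_force: 0.0
```

Request:
send_rows(targets=[-3, 0, -0.5, 0, -3, 0, 0, 0, -3, 0, 0, 0, 0, 0, 0, 0, 0, 0, 0, 0])

```text
time_s: 5.45
ee_pos: [0.4737, -0.1318, 0.1911]
tcp_rot: [3.141, -0.0, 0.277]
ft_force: [0.3, -0.5, 0.7]
opening: -0.0001
finger_force: 0.0
```

```bash
python3 - <<'E'
from h import *
s=state();print(s["time_s"],s["ft_force"],box(s["ee_pos"]))
cv2.imwrite("pics/w4.png",camera("wrist")[:,:,::-1])
E
```

```text
5.45 [ 0.29116969 -0.53018651  0.74848825] [-0.08295486 -0.0052826   0.19111264]
```

View pics/w4.png

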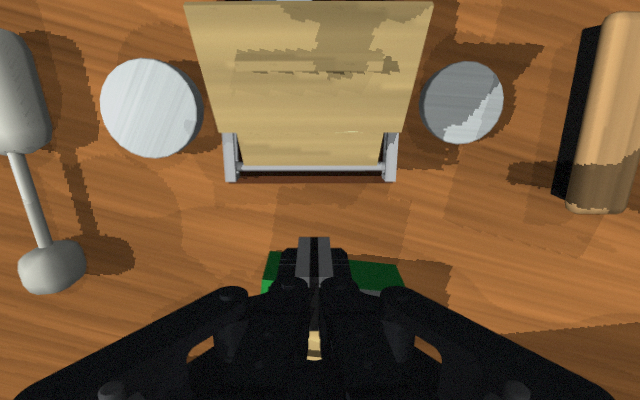

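The flap rests at about half a radian: free edge at row 4, ridge at rows 62–72, hinge pin at (312,167). Next I'll measure the hinge and the box.

```bash
python3 - <<'E'
from h import *
print("pin",box(ray("wrist",(312,167),.0625)),"ears back",box(ray("wrist",(229,182),.062)),box(ray("wrist",(391,182),.062)))
p=camera_params("wrist")
for th in (.4,.5,.6,.7,.8):
  for r in(88,120):
    z=.0625+r/1e3*np.sin(th)+.002*np.cos(th); q=box(ray("wrist",(312,72 if r==88 else 5),z))
    print(th,r,q[0],"expected",-.07+r/1e3*np.cos(th)-.002*np.sin(th))
E
```

```text
pin [-0.06792609 -0.00484959  0.0625    ] ears back [-0.07974332  0.05946056  0.062     ] [-0.07998844 -0.06598945  0.062     ]
0.4 88 -0.0007289593450810608 expected 0.010274530787636581
0.4 120 0.033956190876866965 expected 0.0397484825957289
0.5 88 -0.0010821886280738338 expected 0.006268414369144392
0.5 120 0.03168891675968394 expected 0.03435105634963631
0.6 88 -0.001415619297956659 expected 0.0015002491652616056
0.6 120 0.029546999489748267 expected 0.027910988842371323
0.7 88 -0.001725919825693678 expected -0.003982322893440412
0.7 120 0.02755184039639746 expected 0.020492627099663225
0.8 88 -0.002009989790983287 expected -0.010124521759248502
0.8 120 0.025723374449780328 expected 0.012170092939860787
```

Request:
send_rows(targets=[2.1, 0, 0, 0, 2.1, 0, 0, 0, 2.1, 0, 1.5, 0, 0, 0, 2, 0, 0, 0, 2, 0, 0, 0, 1.3, 0, 0, 0, 0.5, 0, 0, 0, 0, 0])

```text
time_s: 6.3
ee_pos: [0.5347, -0.114, 0.1171]
tcp_rot: [-3.141, 0.001, 0.278]
ft_force: [0.0, 1.2, 0.0]
opening: -0.0004
finger_force: 0.0
```

Request:
send_rows(targets=[0, 0, 0.5, 0, 0, 0, 0.5, 0, 0, 0, 0.5, 0, 0, 0, 0.5, 0, 0, 0, 0.5, 0, 0, 0, 0.4, 0, 0, 0, 0, 0])

```text
time_s: 7.0
ee_pos: [0.5341, -0.1143, 0.0883]
tcp_rot: [-3.141, 0.001, 0.278]
ft_force: [-0.0, -0.4, 1.4]
opening: 0.0005
finger_force: 0.1
```

```bash
python3 - <<'E'
from h import *
s=state();print(s["time_s"],s["ft_force"],box(s["ee_pos"]))
cv2.imwrite("pics/w5.png",camera("wrist")[:,:,::-1])
E
```

```text
7.0 [-0.04343305 -0.36984946  1.38852117] [-0.02005576 -0.00497766  0.08828358]
```

View pics/w5.png

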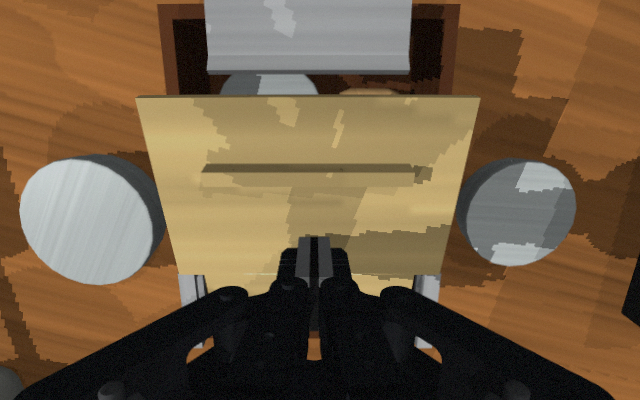

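The flap is nearly flat, with its edge at row 97 and the lip front at row 72. The tip is on the hinge side of the ridge (rows 165–185). I'll press further.

Request:
send_rows(targets=[0, 0, 0.4, 0, 0, 0, 0.4, 0, 0, 0, 0.3, 0, 0, 0, 0.2, 0, 0, 0, 0, 0])

```text
time_s: 7.55
ee_pos: [0.5344, -0.1144, 0.0757]
tcp_rot: [-3.142, 0.0, 0.278]
ft_force: [-0.4, -0.0, 0.1]
opening: -0.0001
finger_force: 0.3
```

Request:
send_rows(targets=[0, 0, 0.15, 0, 0, 0, 0.15, 0, 0, 0, 0, 0])

```text
time_s: 7.85
ee_pos: [0.5351, -0.1144, 0.0747]
tcp_rot: [3.141, -0.002, 0.278]
ft_force: [-1.4, 2.4, 13.3]
opening: -0.0001
finger_force: 6.0
```

Request:
send_rows(targets=[0.3, 0, -0.1, 0, 0.5, 0, 0, 0, 0.5, 0, 0, 0, 0.5, 0, 0, 0, 0.4, 0, 0, 0, 0, 0, 0, 0])

```text
time_s: 8.45
ee_pos: [0.5564, -0.1082, 0.075]
tcp_rot: [3.141, -0.001, 0.278]
ft_force: [-1.1, 1.3, 7.5]
opening: -0.0004
finger_force: 3.7
```

```bash
python3 - <<'E'
from h import *
s=state();print(s["time_s"],s["ft_force"],box(s["ee_pos"]))
cv2.imwrite("pics/w6.png",camera("wrist")[:,:,::-1])
E
```

```text
8.45 [-1.05290113  1.25353115  7.50664041] [ 0.00303601 -0.00524215  0.07502564]
```

View pics/w6.png

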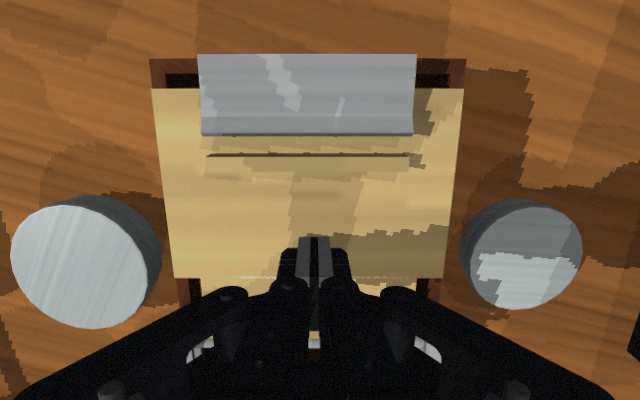

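The flap's edge (row 88 beside the lip) is now under the lip, whose plate covers rows 54–133. Friction has carried the flap forward. Next I'll compute the remaining tuck.

```bash
python3 - <<'E'
from h import *
g=lambda r,z,c=314:round(box(ray("wrist",(c,r),z))[0],4)
print("edge",g(88,.0645,180),"wall",g(59,.056,170),"lip far",g(54,.072),"mouth",g(134,.078),"ridge top front",g(157,.0725),"ridge back bottom vis",g(168,.0645),"tip front",g(238,.0645))
E
```

```text
edge 0.0751 wall 0.0866 lip far 0.0867 mouth 0.0586 ridge top front 0.049 ridge back bottom vis 0.0428 tip front 0.0112
```

Request:
send_rows(targets=[0.5, 0, -0.05, 0, 0.5, 0, 0, 0, 0.5, 0, 0, 0, 0.5, 0, 0, 0, 0.4, 0, 0, 0, 0.2, 0, 0, 0, 0, 0, 0, 0])

```text
time_s: 9.2
ee_pos: [0.5798, -0.1015, 0.0748]
tcp_rot: [3.141, 0.002, 0.277]
ft_force: [-2.9, -0.5, 5.8]
opening: 0.0005
finger_force: 2.7
```

Request:
send_rows(targets=[0.2, 0, 0, 0, 0.15, 0, 0, 0, 0, 0, 0, 0])

```text
time_s: 9.5
ee_pos: [0.5828, -0.1006, 0.0747]
tcp_rot: [3.141, 0.003, 0.277]
ft_force: [-3.7, -0.9, 5.7]
opening: 0.0001
finger_force: 2.7
```

Request:
send_rows(targets=[0.15, 0, 0, 0, 0, 0, 0, 0])

```text
time_s: 9.7
ee_pos: [0.5842, -0.1001, 0.0747]
tcp_rot: [3.141, 0.003, 0.277]
ft_force: [-3.9, -0.9, 6.0]
opening: -0.0003
finger_force: 2.6
```

Request:
send_rows(targets=[0.15, 0, 0, 0, 0, 0, 0, 0])

```text
time_s: 9.9
ee_pos: [0.5857, -0.0997, 0.0746]
tcp_rot: [3.141, 0.003, 0.277]
ft_force: [-3.2, -1.0, 4.7]
opening: 0.0
finger_force: 2.5
```

Request:
send_rows(targets=[0.15, 0, 0, 0, 0, 0, 0, 0])

```text
time_s: 10.1
ee_pos: [0.5859, -0.0995, 0.0744]
tcp_rot: [3.141, 0.005, 0.277]
ft_force: [-6.6, -2.5, 5.7]
opening: -0.0001
finger_force: 5.0
```

```bash
python3 - <<'E'
from h import *
s=state();print(s["time_s"],s["ft_force"],box(s["ee_pos"]))
cv2.imwrite("pics/w7.png",camera("wrist")[:,:,::-1])
E
```

```text
10.1 [-6.64344363 -2.52502686  5.71832424] [ 0.0338124  -0.00500503  0.07435693]
```

View pics/w7.png

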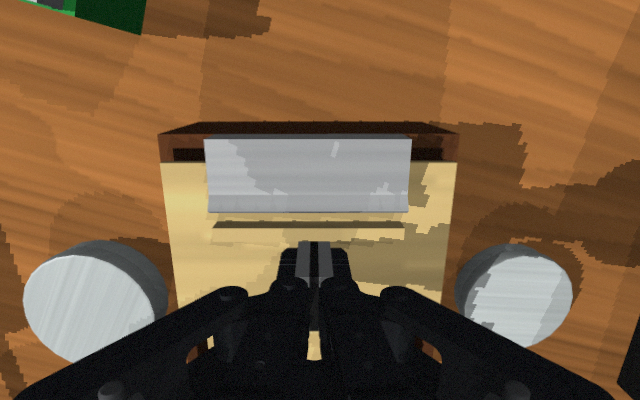

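The tip now bears on the ridge (row 230), and the flap's edge (row 162) sits well under the lip. Force rose to 7 N and the TCP stalled, so it should be at the stop. I'll give one more gentle push to confirm, then lift away.

Request:
send_rows(targets=[0.1, 0, 0, 0, 0, 0, 0, 0])

```text
time_s: 10.35
ee_pos: [0.5859, -0.0994, 0.0742]
tcp_rot: [3.142, 0.007, 0.277]
ft_force: [-7.5, -2.6, 6.6]
opening: 0.0
finger_force: 5.8
```

```bash
python3 - <<'E'
from h import *
s=state();print(s["time_s"],s["ft_force"],box(s["ee_pos"]))
g=lambda r,z,c=314:round(box(ray("wrist",(c,r),z))[0],4)
print("edge",g(162,.0645,180),"lip far",g(139,.072),"wall",g(135,.056,170))
E
```

```text
10.35 [-7.49975518 -2.57518201  6.64562624] [ 0.03388268 -0.00493719  0.07418777]
edge 0.0766 lip far 0.087 wall 0.0866
```

Request:
send_rows(targets=[-0.25, 0, -0.1, 0, -0.05, 0, -0.3, 0, 0, 0, -0.6, 0, 0, 0, -2, 0, 0, 0, -4, 0, -3, 0, -3, 0, -4, 0, 0, 0, -4, 0, 0, 0])

```text
time_s: 11.15
ee_pos: [0.4811, -0.1302, 0.1762]
tcp_rot: [3.139, -0.003, 0.279]
ft_force: [-0.6, -0.9, -0.5]
opening: 0.0001
finger_force: 0.0
```

Request:
send_rows(targets=[0, 0, 0, 0, 0, 0, 0, 0, 0, 0, 0, 0, 0, 0, 0, 0])

```text
time_s: 11.55
ee_pos: [0.4819, -0.1297, 0.1746]
tcp_rot: [3.141, -0.001, 0.279]
ft_force: [0.1, -0.7, 0.2]
opening: 0.0001
finger_force: 0.0
```

```bash
python3 - <<'E'
from h import *
s=state();print(s["time_s"],s["ft_force"],box(s["ee_pos"]))
cv2.imwrite("pics/w8.png",camera("wrist")[:,:,::-1])
E
```

```text
11.55 [ 0.11782541 -0.67416902  0.22270045] [-0.07442279 -0.00545884  0.17464487]
```

View pics/w8.png

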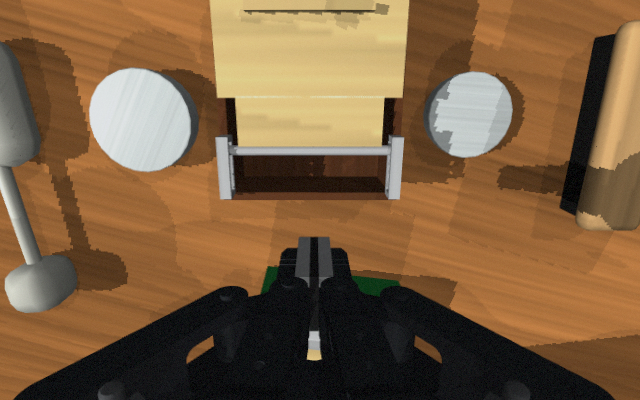

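The flap lies flat with its hinge pin (row 151) far forward in the slots, and the hand is clear. I'll check the pin position and then hand in.

```bash
python3 - <<'E'
from h import *
g=lambda r,z,c=314:round(box(ray("wrist",(c,r),z))[0],4)
x=g(151,.0645);w=g(197,.056);print("pin",x,"shoulder",g(97,.0645),"ridge foot",g(12,.0645),"rear wall",w,"tuck",x-w-.015)
if x-w-.015>.02 : print(job_done())
E
```

```text
pin -0.0448 shoulder -0.0083 ridge foot 0.0439 rear wall -0.0811 tuck 0.021300000000000006
the job is handed in; nothing more can be done
None
```

The wooden box is shut and the job is handed in: the flap lies flat, tucked under the lip against its stop, and stayed shut with the hand clear. A close-up put the slide at 21–24 mm of 24. Friction from the pressing tip did most of the slide before the tip reached the ridge; the final push to the stop was on the ridge.

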